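Swing the bar home on the drilling jig and wedge it

ROBOT

A 6-joint arm with a two-finger parallel gripper is mounted at the origin on a cart in front of the work surface, level with it; the furniture and walls round the work are solid. World frame = base frame: x ahead of the robot, y to its left, z up, the work surface at z = 0. Lengths are in m, angles in rad, forces in N, time in s.
With the tool pointing down it reaches from about 0.4 to 0.825 m from the base axis. Payload 7 kg.
Tool frame: the origin (TCP) lies at the very end of the fingers, on their centre line; the grasp point (between the pads) lies arm.grip_point_offset behind it (arm.grip_point_offset is the distance from the TCP to the grasp point, in m); z points along the fingers, y is the line along which they close (so a half turn about z gives the same grasp; the last joint's range is limited). The gripper opens to 88 mm and grips with 3 to 60 N. Pads are 19 mm wide; open, the fingers measure 130 mm over their backs; the gripper's body (78 mm by 193 mm) begins 47 mm behind the grasp point.
Start: joints at [-0.873, 0.359, 0.012, 0, -1.224, -0.288], TCP at [0.269, -0.619, 0.227] pointing down, gripper open.
Joint ranges: [-3.07, 3.07], [-1.43, 2.12], [-1.02, 1.25], [-3.03, 1.67], [-3.05, -0], [-3.03, 3.03]. Speed limits (rad/s): [2.39, 2.39, 3.01, 3.14, 3.14, 3.14].

INTERFACE

Orientations are given as [roll, pitch, yaw] about the fixed x, y, z axes, in that order (R = Rz(yaw) Ry(pitch) Rx(roll)).
In Python, from station import arm gives the robot as it stands.
- The arm moves only by the shell command python3 -m crank 'ROWS' [OPENING] [FORCE]. ROWS is JSON, a list of rows, each an object of numbers: "dx", "dy", "dz": the shift along the tool's x, y, z in cm; "wx", "wy", "wz": the turn, a rotation vector about the tool's x, y, z in degrees. A call has exactly 10 rows; each row is the pose to reach, as a shift and turn from the pose commanded when the call began, along the tool's axes at that moment; what a row does not reach only later rows make up. A row lasts 1/8 s, in which the tool goes at most 62.5 mm and 10.7 degrees, less where a joint would pass 70% of its speed; a pose out of reach is approached as far as the arm can. A call with a gripper value outside its range is refused whole. OPENING is the finger opening in cm, from 0 to 8.76, set as the call begins (- or left out, the last holds). The fingers move at their own pace and stop on an object; FORCE is the grip in N (left out, the last holds). Time passes only in rows, so rows that repeat a pose let the fingers close, or fill a call up. It gives the time, the measured TCP pose, the force, the opening and the grip force at its end, in the units of the state.
- arm.get_state(): the state, without advancing time (a new reading comes with each control period).
- arm.grab_frame(name): name is "scene" or "top" or "wrist"; returns the picture (420x560x3 uint8, red, green, blue); there is no depth.
- arm.calibration(name): a dict with "fx", "fy", "cx", "cy" (pixels), "world_from_camera" (4x4, takes a point from camera to world coordinates). Camera axes: x right, y down, z forward; pixel columns grow to the right and rows downward; lengths in m; the calibration is good to about 2 mm. A picture is of the moment at which its call begins: read the wrist's pose just before it. calibration takes no time and is no camera call; for the wrist camera it gives the pose at the moment of the call.
- arm.job_done(): hands the job in; it is judged then, once.
Trained networks look in the newest picture that a camera, given by its name, has taken for a name from the list of things; names that differ only in an ending like _2 or _b are one class to them, and where a whole thing is asked for, a point or a joint stands for the part that bears it (a point fixed in the world has none). Each returns a list of dicts, best first, with "confidence" (0 to 1); they miss things now and then, are a little off and sometimes report something else, mostly with a low value. They report only what shows in the picture. A call takes as long as a camera call.
- arm.find_in(camera, query): "centre" ([x, y, z] in m, in world coordinates, good to about 4 mm: the middle of the surface that is visible of it).
- arm.masks_of(camera, query): "pixels" (420x560 bool, what is visible of it).
- arm.mark_of(camera, query): "centre" ([x, y, z] in m, in world coordinates, good to about 4 mm: a listed point, or the origin of a listed thing).
The state is a dict: "t": time; "q": joint angles; "qd": joint speeds; "joint_efforts": joint torques, N m; "eef_pos": TCP position; "ee_rot": TCP orientation; "force": force on the tool from outside, world axes, zero at the start; "moment": the same for the moment, N m; "width": finger opening in m; "gripper_force": force on a finger pad.
Only numpy, scipy, OpenCV 4.12 (cv2) and the standard library are available. Lean on these libraries where they do the work, as an engineer would, in place of code of your own. Each camera call takes 0.05 s, during which the arm holds its last target. There are 200 camera calls.

TASK

On the plywood drilling jig, swing the angle bar about its pin by pushing its free end round to the nose of the stop screw, and press it there steadily with about 10 N for about a second. Then let go of the bar and slide the steel wedge in beside its free end by the upright knob until it is snug (about 10 N), so that the bar stays clamped against the stop. Never push the bar or the wedge harder than 18 N, and leave the things round the jig where they are.

Things in the scene. Friction and masses are not known exactly. Their poses are not given: they have to be found in the camera images.
- jig: Plywood board, 200 x 400 x 18 mm, fixed on the bench, top at z = 18 mm. Origin: on the pivot pin's axis at bench level. Its +y runs along the seated bar from the pin to the free end; +x points to the stop's side, away from the robot. In its axes the board spans x -135 to +65 mm, y -35 to +365 mm.
- pin (a point): Top centre of the pivot pin's dark head, 33 mm above the bench. The pin is 10 mm thick; the head, 20 mm across and 6 mm high, keeps the bar from lifting off.
- stop: Rigid steel block on the jig, 22 x 40 x 34 mm (jig x, y, z). Origin: centre of its underside, at jig x = +36, y = 165 mm, on the board. Through it, 38 mm above the bench, runs a 12 mm stop screw whose round nose points at the bar (jig -x). The nose, fixed in each run, sticks out to jig x = +11 to +18 mm: its setting differs and is not measured, so it must be felt.
- bar: Aluminium angle bar, 260 mm long, 0.16 kg, loose on the pin (1 mm play), lying on the board, stays where left. Flat leg 30 mm wide, 18 to 24 mm above the bench; upright leg 5 mm thick along its far edge (bar x +10 to +15 mm, y 35 to 240 mm), up to 48 mm. Origin: pin hole, underside; +y to the free end. Starts turned toward the robot by 0.28 to 0.48 rad counter-clockwise.
- bar_tip (a point): Middle of the flat leg's end face at the free end, 240 mm from the pin. Seated: jig x -8 to +8 mm, by the screw's setting. A level push on the upright leg's inner face opposite the screw, 165 mm from the pin, bears on the screw with that force less 1 to 2 N of friction, and less 0.6 of any force by which the fingers also bear down on the bar.
- wedge (a joint): Travel of the sliding steel wedge in m: 0 back, 0.068 the end; starts at 0 to 0.006. Slides toward the pin (jig -y), takes about 3 N, stays where left. 12 mm high, 19 to 31 mm above the bench; flat nose at jig x -42 to -25, y = 252 mm when back; its side to the bar slopes 18 degrees. It meets the corner of the seated bar's end at a travel of about 0.015 to 0.065, by the screw's setting.
- wedge_knob (a point): Top centre of the wedge's upright knob: a black plastic post 14 mm thick, from 31 to 63 mm above the bench. At jig x = -33 mm, y = 308 mm when back, less the travel. A dark guide rail, up to 30 mm above the bench, runs beside the wedge at jig x -50 to -43, y 250 to 362 mm.
- glass_jar: Small jar of preserve with a dark lid, 60 mm across, 90 mm tall, a bystander. Origin: centre of the underside.
- marker: Black and white marker pen, 135 mm long, 17 mm thick, lying, a bystander. Origin: centre, at the underside.

How it is judged:
By the outcome, as a careful person would: the job done as asked, in the order asked, and still so for the second after the job is handed in, with the robot touching nothing.
It also fails if it takes over 70 s, if anything falls off the work surface, if the arm or the gripper's body presses on something with over 40 N, if the wrist force passes 120 N, or if a joint passes its speed limit or range.

## Working session

There is one attempt and no reset: what is moved stays moved. The work goes in short steps, Python scripts to look and compute and a shell command to move; the robot and the scene stay as the last step left them, time stands still between calls to the robot, and variables do not carry over. Pictures are saved under pics/ and viewed, at most 10 in all, crops included, and the job is handed in when it is done.

```bash
ls; mkdir -p pics; cat > h.py <<'E'
import numpy as np, cv2
from station import arm
from scipy.spatial.transform import Rotation as R
def ray(c,px):
    k=arm.calibration(c);T=np.array(k["world_from_camera"])
    d=T[:3,:3]@np.array([(px[0]-k["cx"])/k["fx"],(px[1]-k["cy"])/k["fy"],1]);return T[:3,3],d/np.linalg.norm(d)
def atz(c,px,z):
    o,d=ray(c,px);return o+d*(z-o[2])/d[2]
def tri(rs):
    A=0;b=0
    for o,d in rs:
        P=np.eye(3)-np.outer(d,d);A=A+P;b=b+P@o
    return np.linalg.solve(A,b)
def proj(c,p):
    k=arm.calibration(c);T=np.linalg.inv(np.array(k["world_from_camera"]));q=T[:3,:3]@p+T[:3,3]
    return np.array([k["fx"]*q[0]/q[2]+k["cx"],k["fy"]*q[1]/q[2]+k["cy"]])
E
python3 - <<'E'
from h import *
s=arm.get_state();print({k:np.round(v,3) for k,v in s.items()},arm.grip_point_offset)
print(R.from_euler('xyz',s['ee_rot']).as_matrix().round(3) if np.size(s['ee_rot'])==3 else s['ee_rot'])
for c in ["top","scene"]:
    f=arm.grab_frame(c);cv2.imwrite(f"pics/{c}0.png",f[:,:,::-1])
    for q in ["pin","stop","bar","bar_tip","wedge","wedge_knob","jig","glass_jar","marker"]:
        r=arm.mark_of(c,q)
        for x in r[:2]: print(c,q,np.round(x["centre"],4),round(x["confidence"],2),proj(c,np.array(x["centre"])).round())
E
```

```text
pics
{'t': np.float64(0.0), 'q': array([-0.873,  0.359,  0.011, -0.   , -1.224, -0.288]), 'qd': array([-0.001, -0.   ,  0.   , -0.   ,  0.   ,  0.   ]), 'joint_efforts': array([ 0.0000e+00, -5.8272e+01,  2.9305e+01,  6.9970e+00,  7.0000e-03,
       -0.0000e+00]), 'eef_pos': array([ 0.269, -0.619,  0.226]), 'ee_rot': array([ 3.14 , -0.   , -2.732]), 'force': array([-0.187,  0.101, -0.603]), 'moment': array([-0.011, -0.018, -0.03 ]), 'gripper_force': np.float64(0.0), 'width': np.float64(0.088)} 0.0188
[[-0.917 -0.398 -0.001]
 [-0.398  0.917  0.001]
 [ 0.     0.002 -1.   ]]
top pin [ 0.5427 -0.1173  0.0326] 0.65 [325. 204.]
top stop [0.5753 0.042  0.0137] 0.78 [250. 198.]
top stop [ 0.5464 -0.1165  0.0029] 0.15 [323. 205.]
top bar [ 0.5435 -0.1175  0.0177] 0.61 [324. 205.]
top bar_tip [0.3599 0.0426 0.0239] 0.76 [258. 297.]Traceback (most recent call last):
  File "<stdin>", line 7, in <module>
ValueError: it knows: bar, bar_tip, glass_jar, jig, marker, pin, stop, wedge_knob
```

```bash

python3 - <<'E'
from h import *
for c in ["top","scene"]:
    f=arm.grab_frame(c);cv2.imwrite(f"pics/{c}0.png",f[:,:,::-1])
    for q in ["pin","stop","bar","bar_tip","wedge_knob","jig","glass_jar","marker"]:
        r=arm.mark_of(c,q)
        for x in r[:1]: print(c,q,np.round(x["centre"],4),round(x["confidence"],2),proj(c,np.array(x["centre"])).round())
E
```

```text
top pin [ 0.5436 -0.1158  0.0339] 0.85 [324. 204.]
top stop [0.5756 0.0434 0.0149] 0.69 [250. 198.]
top bar [ 0.5422 -0.1171  0.0175] 0.88 [324. 206.]
top bar_tip [0.3611 0.0447 0.024 ] 0.65 [257. 297.]
top wedge_knob [0.5021 0.183  0.0637] 0.96 [183. 234.]
top jig [ 0.5449 -0.116   0.0043] 0.61 [322. 206.]
top glass_jar [ 0.7337  0.0239 -0.0026] 0.67 [253. 133.]
top marker [ 0.3214 -0.2208  0.0017] 0.89 [384. 304.]
scene pin [ 0.5442 -0.1119  0.0312] 0.95 [289. 206.]
scene stop [0.5765 0.0466 0.0158] 0.64 [242. 237.]
scene bar [ 0.544  -0.1214  0.0172] 0.6 [290. 210.]
scene bar_tip [0.3655 0.0382 0.0204] 0.71 [331. 261.]
scene wedge_knob [0.5002 0.1789 0.0656] 0.83 [238. 256.]
scene jig [ 5.415e-01 -1.200e-01  1.000e-04] 0.88 [291. 216.]
scene glass_jar [0.7342 0.0185 0.0009] 0.76 [193. 219.]
scene marker [ 0.3229 -0.2161  0.0025] 0.5 [389. 222.]
```

View pics/top0.png

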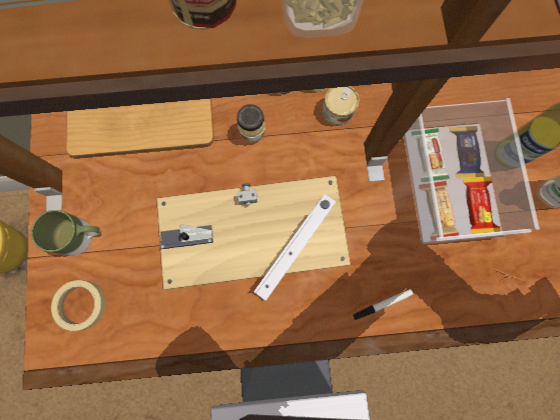

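View pics/scene0.png

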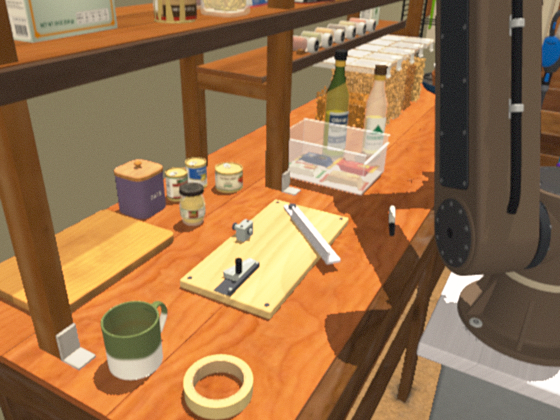

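The top view shows the pin at px (325,204), the bar's free end at (258,297), the stop at (250,198) and the knob at (183,234). The scene view agrees. The bar overhangs the board's near edge, so it is turned about 0.8 rad, more than the 0.28–0.48 rad stated. I'm moving in to look closer.

```bash
python3 -m crank '[{"dx":-2,"dy":2.5,"wz":-1},{"dx":-6,"dy":7.4,"wz":-4},{"dx":-10,"dy":12.4,"wz":-7},{"dx":-14,"dy":17.4,"wz":-10},{"dx":-18,"dy":22.3,"wz":-13},{"dx":-22,"dy":27.3,"wz":-16},{"dx":-26,"dy":32.2,"wz":-19},{"dx":-30,"dy":37.2,"wz":-22},{"dx":-34,"dy":42,"wz":-24},{"dx":-37,"dy":44.6,"wz":-25.7}]' 0 10
cat > look.py <<'E'
from h import *
import sys
n=sys.argv[1]
s=arm.get_state();print('pos',np.round(s['eef_pos'],4),'rot',np.round(np.degrees(s['ee_rot']),1),'F',np.round(s['force'],2),s['t'])
f=arm.grab_frame("wrist");cv2.imwrite(f"pics/{n}.png",f[:,:,::-1])
for q in ["pin","stop","bar","bar_tip","wedge_knob"]:
    for x in arm.mark_of("wrist",q)[:1]: print(q,np.round(x["centre"],4),round(x["confidence"],2),proj("wrist",np.array(x["centre"])).round())
E
python3 look.py w1
```

```text
pos [ 0.2689 -0.6191  0.2266] rot [ 180.     0.  -156.5] F [0.19 0.09 0.99] 1.15$[0]: bad value
```

View pics/w1.png

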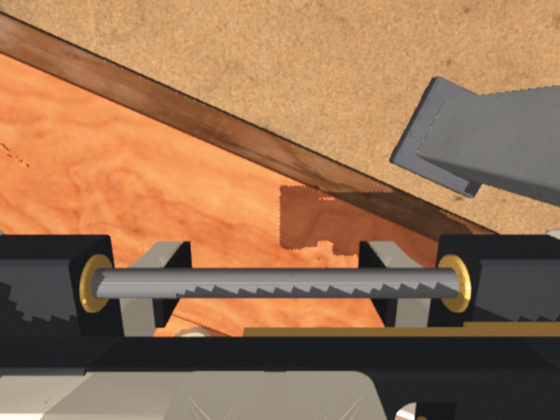

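The refused call moved nothing. Each row probably needs all six keys. The wrist view shows the bench edge and the gripper, and the camera looks toward tool +x.

```bash
python3 -m crank '[{"dx":-2,"dy":2.5,"dz":0,"wx":0,"wy":0,"wz":-1},{"dx":-6,"dy":7.4,"dz":0,"wx":0,"wy":0,"wz":-4},{"dx":-10,"dy":12.4,"dz":0,"wx":0,"wy":0,"wz":-7},{"dx":-14,"dy":17.4,"dz":0,"wx":0,"wy":0,"wz":-10},{"dx":-18,"dy":22.3,"dz":0,"wx":0,"wy":0,"wz":-13},{"dx":-22,"dy":27.3,"dz":0,"wx":0,"wy":0,"wz":-16},{"dx":-26,"dy":32.2,"dz":0,"wx":0,"wy":0,"wz":-19},{"dx":-30,"dy":37.2,"dz":0,"wx":0,"wy":0,"wz":-22},{"dx":-34,"dy":42,"dz":0,"wx":0,"wy":0,"wz":-24},{"dx":-37,"dy":44.6,"dz":0,"wx":0,"wy":0,"wz":-25.7}]' 0 10
python3 look.py w2
```

```text
t: 2.7
eef_pos: [0.4308, -0.0603, 0.2273]
ee_rot: [-3.141, 0.002, -2.281]
force: [1.6, -0.2, -1.1]
width: 0.0006
gripper_force: 0.0
pos [ 0.4308 -0.0603  0.2273] rot [-1.799e+02  1.000e-01 -1.307e+02] F [ 1.57 -0.17 -1.11] 2.7
pin [ 0.5423 -0.1175  0.0145] 0.64 [172. 206.]
bar [ 0.5444 -0.1171  0.015 ] 0.74 [171. 210.]
bar_tip [0.3607 0.0392 0.02  ] 0.7 [377. 211.]
```

View pics/w2.png

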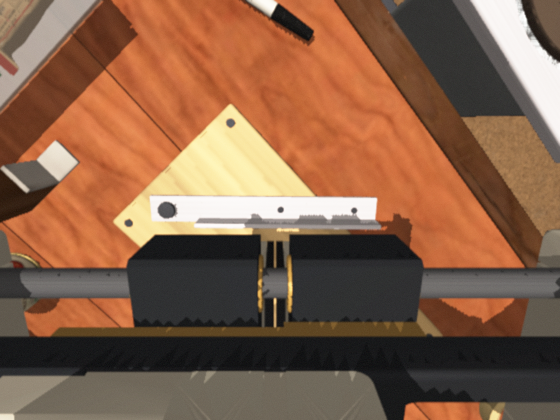

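The wrist view shows the bar lying parallel to tool y at row 211. The pin is at (167,210), the free end at (377,211), and the upright leg is along the lower edge (row 222). Next I'll check the geometry numerically.

```bash
python3 - <<'E'
from h import *
p=np.array([0.4308,-0.0603,0.2273]);print("tcp px",proj("wrist",p).round(),proj("wrist",p*[1,1,0]+[0,0,.03]).round())
print("leg foot edges @z.024/.048:",atz("wrist",(290,218),.024).round(4),atz("wrist",(290,229),.024).round(4),atz("wrist",(290,229),.048).round(4),"flat near edge",atz("wrist",(250,197),.024).round(4))
im=cv2.imread("pics/top0.png")
h=[(164,204),(169,282),(343,259),(331,183)]
g=cv2.cvtColor(im,cv2.COLOR_BGR2GRAY).astype(float)
W=[]
for x,y in h:
    w=np.clip(150-g[y-4:y+5,x-4:x+5],0,None);yy,xx=np.mgrid[y-4:y+5,x-4:x+5]
    W.append(atz("top",((w*xx).sum()/w.sum(),(w*yy).sum()/w.sum()),.018)[:2])
W=np.array(W);print(W.round(4))
e=(W[0]+W[1]-W[2]-W[3])/2;print("yaw",np.degrees(np.arctan2(-e[0],e[1])),np.linalg.norm(e),W.mean(0))
e=(W[0]+W[3]-W[1]-W[2])/2;print("yaw2",np.degrees(np.arctan2(e[1],e[0])),np.linalg.norm(e))
for q,a,b in [("pin",(.5436,-.1158,.0339),(.5442,-.1119,.0312)),("tip",(.3611,.0447,.024),(.3655,.0382,.0204)),("knob",(.5021,.183,.0637),(.5002,.1789,.0656)),("stop",(.5756,.0434,.0149),(.5765,.0466,.0158))]:
    r=[]
    for c,m in (("top",a),("scene",b)):
        r.append(ray(c,proj(c,np.array(m))))
    print(q,tri(r).round(4))
E
```

```text
tcp px [277. 264.] [276. 188.]
leg foot edges @z.024/.048: [ 0.4423 -0.0221  0.024 ] [ 0.451  -0.0119  0.024 ] [ 0.4465 -0.0188  0.048 ] flat near edge [ 0.4606 -0.071   0.024 ]
[[ 0.5809  0.2332]
 [ 0.411   0.227 ]
 [ 0.4238 -0.1423]
 [ 0.5936 -0.1371]]
yaw 1.9777511514593247 0.3700740596848438 [0.50235085 0.04519533]
yaw2 1.9154920133006497 0.16995246506213138
pin [ 0.5455 -0.1162  0.0288]
tip [0.3619 0.0449 0.0254]
knob [0.5001 0.1815 0.0675]
stop [0.5769 0.0439 0.0139]
```

Board yaw is 1.95° and the pin is at (0.543,-0.1185). The knob is at a travel of about 6 mm. I'm now going down inside the bar's upright leg at 165 mm.

```bash
python3 -m crank '[{"dx":-1,"dy":2.1,"dz":1,"wx":0,"wy":0,"wz":0},{"dx":-2,"dy":4.2,"dz":4,"wx":0,"wy":0,"wz":0},{"dx":-2,"dy":4.2,"dz":7,"wx":0,"wy":0,"wz":0},{"dx":-2,"dy":4.2,"dz":10,"wx":0,"wy":0,"wz":0},{"dx":-2,"dy":4.2,"dz":13,"wx":0,"wy":0,"wz":0},{"dx":-2,"dy":4.2,"dz":15.5,"wx":0,"wy":0,"wz":0},{"dx":-2,"dy":4.2,"dz":17.5,"wx":0,"wy":0,"wz":0},{"dx":-2,"dy":4.2,"dz":18.7,"wx":0,"wy":0,"wz":0},{"dx":-2,"dy":4.2,"dz":19.3,"wx":0,"wy":0,"wz":0},{"dx":-2,"dy":4.2,"dz":19.3,"wx":0,"wy":0,"wz":0}]'
python3 - <<'E'
from h import *
f=np.hstack([cv2.resize(arm.grab_frame(c)[y:y+120,x:x+120],(400,400)) for c,x,y in(("top",200,190),("scene",240,180))]);cv2.imwrite("pics/d1.png",f[:,:,::-1])
E
```

```text
t: 4.25
eef_pos: [0.4119, -0.0203, 0.0336]
ee_rot: [3.142, -0.0, -2.284]
force: [-0.2, 0.1, 0.0]
width: 0.0004
gripper_force: 0.0
```

View pics/d1.png

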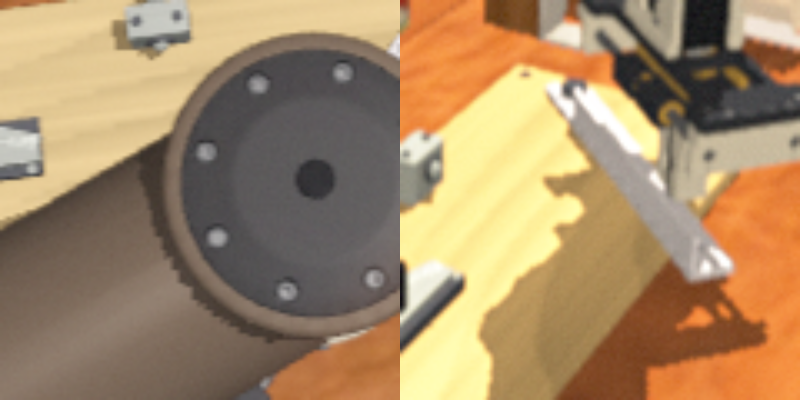

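The scene crop shows the fingers over the flat leg, inside the upright leg, and not touching. Next I'll work out the swing arc about the pin.

```bash
python3 - <<'E'
import numpy as np
def P(f,b,Y=16.4): f=np.radians(f);return np.array([b*np.cos(f)+Y*np.sin(f),-b*np.sin(f)+Y*np.cos(f)])
def rows(p0,f0,L):
    c,s=np.cos(np.radians(f0)),np.sin(np.radians(f0))
    for f,b in L:
        d=P(f,b)-p0; X=c*d[0]-s*d[1]; Y=s*d[0]+c*d[1]; print(f,b,'dx %.2f dy %.2f wz %.1f'%(-X,Y,f-f0))
rows(np.array([-1.16,16.34]),0,[(0,-.8),(0,-.5),(0,-.2),(0,0),(1,0),(3,0),(6,0),(9,0),(12,0),(15,0)])
print()
rows(P(15,0),15,[(17,0),(20,0),(23,0),(26,0),(29,0),(32,0),(35,0),(38,0),(40,0),(41,0)])
E
```

```text
0 -0.8 dx -0.36 dy 0.06 wz 0.0
0 -0.5 dx -0.66 dy 0.06 wz 0.0
0 -0.2 dx -0.96 dy 0.06 wz 0.0
0 0 dx -1.16 dy 0.06 wz 0.0
1 0 dx -1.45 dy 0.06 wz 1.0
3 0 dx -2.02 dy 0.04 wz 3.0
6 0 dx -2.87 dy -0.03 wz 6.0
9 0 dx -3.73 dy -0.14 wz 9.0
12 0 dx -4.57 dy -0.30 wz 12.0
15 0 dx -5.40 dy -0.50 wz 15.0

17 0 dx -0.57 dy -0.01 wz 2.0
20 0 dx -1.43 dy -0.06 wz 5.0
23 0 dx -2.28 dy -0.16 wz 8.0
26 0 dx -3.13 dy -0.30 wz 11.0
29 0 dx -3.97 dy -0.49 wz 14.0
32 0 dx -4.79 dy -0.72 wz 17.0
35 0 dx -5.61 dy -0.99 wz 20.0
38 0 dx -6.41 dy -1.30 wz 23.0
40 0 dx -6.93 dy -1.54 wz 25.0
41 0 dx -7.19 dy -1.66 wz 26.0
```

```bash
python3 -m crank '[{"dx":-0.36,"dy":0.06,"dz":0,"wx":0,"wy":0,"wz":0},{"dx":-0.66,"dy":0.06,"dz":0,"wx":0,"wy":0,"wz":0},{"dx":-0.96,"dy":0.06,"dz":0,"wx":0,"wy":0,"wz":0},{"dx":-1.16,"dy":0.06,"dz":0,"wx":0,"wy":0,"wz":0},{"dx":-1.45,"dy":0.06,"dz":0,"wx":0,"wy":0,"wz":1},{"dx":-2.02,"dy":0.04,"dz":0,"wx":0,"wy":0,"wz":3},{"dx":-2.87,"dy":-0.03,"dz":0,"wx":0,"wy":0,"wz":6},{"dx":-3.73,"dy":-0.14,"dz":0,"wx":0,"wy":0,"wz":9},{"dx":-4.57,"dy":-0.3,"dz":0,"wx":0,"wy":0,"wz":12},{"dx":-5.4,"dy":-0.5,"dz":0,"wx":0,"wy":0,"wz":15}]'
python3 -m crank '[{"dx":-0.57,"dy":-0.01,"dz":0,"wx":0,"wy":0,"wz":2},{"dx":-1.43,"dy":-0.06,"dz":0,"wx":0,"wy":0,"wz":5},{"dx":-2.28,"dy":-0.16,"dz":0,"wx":0,"wy":0,"wz":8},{"dx":-3.13,"dy":-0.3,"dz":0,"wx":0,"wy":0,"wz":11},{"dx":-3.97,"dy":-0.49,"dz":0,"wx":0,"wy":0,"wz":14},{"dx":-4.79,"dy":-0.72,"dz":0,"wx":0,"wy":0,"wz":17},{"dx":-5.61,"dy":-0.99,"dz":0,"wx":0,"wy":0,"wz":20},{"dx":-6.41,"dy":-1.3,"dz":0,"wx":0,"wy":0,"wz":23},{"dx":-6.93,"dy":-1.54,"dz":0,"wx":0,"wy":0,"wz":25},{"dx":-7.19,"dy":-1.66,"dz":0,"wx":0,"wy":0,"wz":26}]'
python3 - <<'E'
from h import *
for c in("top","scene"):
    f=arm.grab_frame(c);cv2.imwrite(f"pics/{c}2.png",f[:,:,::-1])
    for q in ("bar_tip","wedge_knob"):
        for x in arm.mark_of(c,q)[:1]:print(c,q,np.round(x["centre"],4),round(x["confidence"],2))
E
```

```text
t: 5.6
eef_pos: [0.4506, 0.0175, 0.0334]
ee_rot: [3.141, -0.001, -2.548]
force: [-2.6, -1.9, 2.2]
width: 0.0006
gripper_force: 1.2
t: 6.85
eef_pos: [0.5198, 0.0442, 0.0334]
ee_rot: [3.142, -0.0, -3.0]
force: [-2.2, -0.7, 0.5]
width: 0.0003
gripper_force: 0.9
top bar_tip [0.5074 0.1201 0.0254] 0.79
top wedge_knob [0.502  0.1884 0.0645] 0.6
scene bar_tip [0.5057 0.1179 0.0222] 0.61
scene wedge_knob [0.5042 0.1796 0.0645] 0.77
```

View pics/scene2.png

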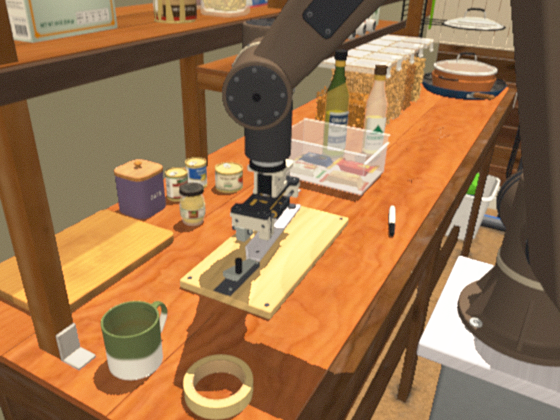

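The bar is following the fingers at about 2 N. Its free end is now at about (0.507,0.119), and in the scene view the arm is clear of the jar and the rest. I'm moving another 4°, then creeping.

```bash
python3 -m crank '[{"dx":-0.14,"dy":0,"dz":0,"wx":0,"wy":0,"wz":0.5},{"dx":-0.29,"dy":0,"dz":0,"wx":0,"wy":0,"wz":1},{"dx":-0.43,"dy":0,"dz":0,"wx":0,"wy":0,"wz":1.5},{"dx":-0.57,"dy":-0.01,"dz":0,"wx":0,"wy":0,"wz":2},{"dx":-0.72,"dy":-0.01,"dz":0,"wx":0,"wy":0,"wz":2.5},{"dx":-0.86,"dy":-0.02,"dz":0,"wx":0,"wy":0,"wz":3},{"dx":-0.97,"dy":-0.03,"dz":0,"wx":0,"wy":0,"wz":3.4},{"dx":-1.06,"dy":-0.03,"dz":0,"wx":0,"wy":0,"wz":3.7},{"dx":-1.12,"dy":-0.04,"dz":0,"wx":0,"wy":0,"wz":3.9},{"dx":-1.15,"dy":-0.04,"dz":0,"wx":0,"wy":0,"wz":4}]'
python3 -m crank '[{"dx":-0.01,"dy":0,"dz":0,"wx":0,"wy":0,"wz":0.2},{"dx":-0.02,"dy":0,"dz":0,"wx":0,"wy":0,"wz":0.4},{"dx":-0.03,"dy":0,"dz":0,"wx":0,"wy":0,"wz":0.6},{"dx":-0.04,"dy":0,"dz":0,"wx":0,"wy":0,"wz":0.8},{"dx":-0.05,"dy":0,"dz":0,"wx":0,"wy":0,"wz":1},{"dx":-0.06,"dy":0,"dz":0,"wx":0,"wy":0,"wz":1.2},{"dx":-0.08,"dy":0,"dz":0,"wx":0,"wy":0,"wz":1.4},{"dx":-0.1,"dy":0,"dz":0,"wx":0,"wy":0,"wz":1.6},{"dx":-0.1,"dy":0,"dz":0,"wx":0,"wy":0,"wz":1.8},{"dx":-0.1,"dy":0,"dz":0,"wx":0,"wy":0,"wz":2}]'
```

```text
t: 8.4
eef_pos: [0.5312, 0.0455, 0.0335]
ee_rot: [-3.142, -0.0, -3.069]
force: [-3.0, -0.5, 1.8]
width: 0.0005
gripper_force: 1.2
t: 9.65
eef_pos: [0.5323, 0.0456, 0.0336]
ee_rot: [3.142, 0.0, -3.104]
force: [-0.2, 0.1, 0.8]
width: 0.0008
gripper_force: 0.6
```

```bash
python3 -m crank '[{"dx":-0.01,"dy":0,"dz":0,"wx":0,"wy":0,"wz":0},{"dx":-0.02,"dy":0,"dz":0,"wx":0,"wy":0,"wz":0},{"dx":-0.03,"dy":0,"dz":0,"wx":0,"wy":0,"wz":0},{"dx":-0.04,"dy":0,"dz":0,"wx":0,"wy":0,"wz":0},{"dx":-0.05,"dy":0,"dz":0,"wx":0,"wy":0,"wz":0},{"dx":-0.06,"dy":0,"dz":0,"wx":0,"wy":0,"wz":0},{"dx":-0.07,"dy":0,"dz":0,"wx":0,"wy":0,"wz":0},{"dx":-0.08,"dy":0,"dz":0,"wx":0,"wy":0,"wz":0},{"dx":-0.09,"dy":0,"dz":0,"wx":0,"wy":0,"wz":0},{"dx":-0.1,"dy":0,"dz":0,"wx":0,"wy":0,"wz":0}]'
```

```text
t: 10.9
eef_pos: [0.5332, 0.0456, 0.0336]
ee_rot: [3.142, -0.0, -3.104]
force: [-1.5, 0.2, 1.1]
width: 0.0004
gripper_force: 0.8
```

```bash
python3 -m crank '[{"dx":-0.01,"dy":0,"dz":0,"wx":0,"wy":0,"wz":0},{"dx":-0.02,"dy":0,"dz":0,"wx":0,"wy":0,"wz":0},{"dx":-0.03,"dy":0,"dz":0,"wx":0,"wy":0,"wz":0},{"dx":-0.04,"dy":0,"dz":0,"wx":0,"wy":0,"wz":0},{"dx":-0.05,"dy":0,"dz":0,"wx":0,"wy":0,"wz":0},{"dx":-0.06,"dy":0,"dz":0,"wx":0,"wy":0,"wz":0},{"dx":-0.07,"dy":0,"dz":0,"wx":0,"wy":0,"wz":0},{"dx":-0.08,"dy":0,"dz":0,"wx":0,"wy":0,"wz":0},{"dx":-0.09,"dy":0,"dz":0,"wx":0,"wy":0,"wz":0},{"dx":-0.1,"dy":0,"dz":0,"wx":0,"wy":0,"wz":0}]'
```

```text
t: 12.15
eef_pos: [0.5342, 0.0456, 0.0336]
ee_rot: [-3.142, -0.0, -3.104]
force: [-1.2, -0.9, 1.3]
width: 0.0003
gripper_force: 0.8
```

```bash
python3 -m crank '[{"dx":-0.01,"dy":0,"dz":0,"wx":0,"wy":0,"wz":0},{"dx":-0.02,"dy":0,"dz":0,"wx":0,"wy":0,"wz":0},{"dx":-0.03,"dy":0,"dz":0,"wx":0,"wy":0,"wz":0},{"dx":-0.04,"dy":0,"dz":0,"wx":0,"wy":0,"wz":0},{"dx":-0.05,"dy":0,"dz":0,"wx":0,"wy":0,"wz":0},{"dx":-0.06,"dy":0,"dz":0,"wx":0,"wy":0,"wz":0},{"dx":-0.07,"dy":0,"dz":0,"wx":0,"wy":0,"wz":0},{"dx":-0.08,"dy":0,"dz":0,"wx":0,"wy":0,"wz":0},{"dx":-0.09,"dy":0,"dz":0,"wx":0,"wy":0,"wz":0},{"dx":-0.1,"dy":0,"dz":0,"wx":0,"wy":0,"wz":0}]'
```

```text
t: 13.4
eef_pos: [0.5352, 0.0457, 0.0336]
ee_rot: [-3.142, 0.0, -3.104]
force: [-1.0, -0.7, 1.2]
width: 0.0006
gripper_force: 0.8
```

```bash
python3 -m crank '[{"dx":-0.01,"dy":0,"dz":0,"wx":0,"wy":0,"wz":0},{"dx":-0.02,"dy":0,"dz":0,"wx":0,"wy":0,"wz":0},{"dx":-0.03,"dy":0,"dz":0,"wx":0,"wy":0,"wz":0},{"dx":-0.04,"dy":0,"dz":0,"wx":0,"wy":0,"wz":0},{"dx":-0.05,"dy":0,"dz":0,"wx":0,"wy":0,"wz":0},{"dx":-0.06,"dy":0,"dz":0,"wx":0,"wy":0,"wz":0},{"dx":-0.07,"dy":0,"dz":0,"wx":0,"wy":0,"wz":0},{"dx":-0.08,"dy":0,"dz":0,"wx":0,"wy":0,"wz":0},{"dx":-0.09,"dy":0,"dz":0,"wx":0,"wy":0,"wz":0},{"dx":-0.1,"dy":0,"dz":0,"wx":0,"wy":0,"wz":0}]'
```

```text
t: 14.65
eef_pos: [0.5362, 0.0457, 0.0336]
ee_rot: [-3.142, 0.0, -3.103]
force: [-1.9, -0.2, 1.1]
width: 0.0005
gripper_force: 0.9
```

```bash
python3 -m crank '[{"dx":-0.01,"dy":0,"dz":0,"wx":0,"wy":0,"wz":0},{"dx":-0.02,"dy":0,"dz":0,"wx":0,"wy":0,"wz":0},{"dx":-0.03,"dy":0,"dz":0,"wx":0,"wy":0,"wz":0},{"dx":-0.04,"dy":0,"dz":0,"wx":0,"wy":0,"wz":0},{"dx":-0.05,"dy":0,"dz":0,"wx":0,"wy":0,"wz":0},{"dx":-0.06,"dy":0,"dz":0,"wx":0,"wy":0,"wz":0},{"dx":-0.07,"dy":0,"dz":0,"wx":0,"wy":0,"wz":0},{"dx":-0.08,"dy":0,"dz":0,"wx":0,"wy":0,"wz":0},{"dx":-0.09,"dy":0,"dz":0,"wx":0,"wy":0,"wz":0},{"dx":-0.1,"dy":0,"dz":0,"wx":0,"wy":0,"wz":0}]'
```

```text
t: 15.9
eef_pos: [0.5372, 0.0457, 0.0335]
ee_rot: [-3.142, -0.0, -3.104]
force: [-1.2, -0.9, 0.4]
width: 0.0008
gripper_force: 0.9
```

```bash
python3 -m crank '[{"dx":-0.01,"dy":0,"dz":0,"wx":0,"wy":0,"wz":0},{"dx":-0.02,"dy":0,"dz":0,"wx":0,"wy":0,"wz":0},{"dx":-0.03,"dy":0,"dz":0,"wx":0,"wy":0,"wz":0},{"dx":-0.04,"dy":0,"dz":0,"wx":0,"wy":0,"wz":0},{"dx":-0.05,"dy":0,"dz":0,"wx":0,"wy":0,"wz":0},{"dx":-0.06,"dy":0,"dz":0,"wx":0,"wy":0,"wz":0},{"dx":-0.07,"dy":0,"dz":0,"wx":0,"wy":0,"wz":0},{"dx":-0.08,"dy":0,"dz":0,"wx":0,"wy":0,"wz":0},{"dx":-0.09,"dy":0,"dz":0,"wx":0,"wy":0,"wz":0},{"dx":-0.1,"dy":0,"dz":0,"wx":0,"wy":0,"wz":0}]'
```

```text
t: 17.15
eef_pos: [0.5382, 0.0458, 0.0336]
ee_rot: [3.142, 0.0, -3.104]
force: [-1.1, -0.8, 0.7]
width: 0.0007
gripper_force: 0.5
```

```bash
python3 -m crank '[{"dx":-0.01,"dy":0,"dz":0,"wx":0,"wy":0,"wz":0},{"dx":-0.02,"dy":0,"dz":0,"wx":0,"wy":0,"wz":0},{"dx":-0.03,"dy":0,"dz":0,"wx":0,"wy":0,"wz":0},{"dx":-0.04,"dy":0,"dz":0,"wx":0,"wy":0,"wz":0},{"dx":-0.05,"dy":0,"dz":0,"wx":0,"wy":0,"wz":0},{"dx":-0.06,"dy":0,"dz":0,"wx":0,"wy":0,"wz":0},{"dx":-0.07,"dy":0,"dz":0,"wx":0,"wy":0,"wz":0},{"dx":-0.08,"dy":0,"dz":0,"wx":0,"wy":0,"wz":0},{"dx":-0.09,"dy":0,"dz":0,"wx":0,"wy":0,"wz":0},{"dx":-0.1,"dy":0,"dz":0,"wx":0,"wy":0,"wz":0}]'
```

```text
t: 18.4
eef_pos: [0.539, 0.0458, 0.0336]
ee_rot: [-3.142, -0.0, -3.104]
force: [-3.0, 1.7, 2.3]
width: 0.0004
gripper_force: 1.6
```

```bash
python3 -m crank '[{"dx":-0.01,"dy":0,"dz":0,"wx":0,"wy":0,"wz":0},{"dx":-0.02,"dy":0,"dz":0,"wx":0,"wy":0,"wz":0},{"dx":-0.03,"dy":0,"dz":0,"wx":0,"wy":0,"wz":0},{"dx":-0.04,"dy":0,"dz":0,"wx":0,"wy":0,"wz":0},{"dx":-0.05,"dy":0,"dz":0,"wx":0,"wy":0,"wz":0},{"dx":-0.05,"dy":0,"dz":0,"wx":0,"wy":0,"wz":0},{"dx":-0.05,"dy":0,"dz":0,"wx":0,"wy":0,"wz":0},{"dx":-0.05,"dy":0,"dz":0,"wx":0,"wy":0,"wz":0},{"dx":-0.05,"dy":0,"dz":0,"wx":0,"wy":0,"wz":0},{"dx":-0.05,"dy":0,"dz":0,"wx":0,"wy":0,"wz":0}]'
```

```text
t: 19.65
eef_pos: [0.5392, 0.0457, 0.0335]
ee_rot: [-3.141, -0.001, -3.104]
force: [-4.6, 1.7, 4.0]
width: 0.0008
gripper_force: 2.7
```

```bash
python3 -m crank '[{"dx":0,"dy":0,"dz":-0.02,"wx":0,"wy":0,"wz":0},{"dx":-0.01,"dy":0,"dz":-0.04,"wx":0,"wy":0,"wz":0},{"dx":-0.02,"dy":0,"dz":-0.05,"wx":0,"wy":0,"wz":0},{"dx":-0.03,"dy":0,"dz":-0.05,"wx":0,"wy":0,"wz":0},{"dx":-0.04,"dy":0,"dz":-0.05,"wx":0,"wy":0,"wz":0},{"dx":-0.05,"dy":0,"dz":-0.05,"wx":0,"wy":0,"wz":0},{"dx":-0.05,"dy":0,"dz":-0.05,"wx":0,"wy":0,"wz":0},{"dx":-0.05,"dy":0,"dz":-0.05,"wx":0,"wy":0,"wz":0},{"dx":-0.05,"dy":0,"dz":-0.05,"wx":0,"wy":0,"wz":0},{"dx":-0.05,"dy":0,"dz":-0.05,"wx":0,"wy":0,"wz":0}]'
```

```text
t: 20.9
eef_pos: [0.5393, 0.0456, 0.0336]
ee_rot: [-3.141, -0.002, -3.104]
force: [-6.7, 1.0, -0.5]
width: 0.0004
gripper_force: 2.9
```

```bash
python3 -m crank '[{"dx":-0.02,"dy":0,"dz":-0.01,"wx":0,"wy":0,"wz":0},{"dx":-0.04,"dy":0,"dz":-0.02,"wx":0,"wy":0,"wz":0},{"dx":-0.06,"dy":0,"dz":-0.03,"wx":0,"wy":0,"wz":0},{"dx":-0.08,"dy":0,"dz":-0.03,"wx":0,"wy":0,"wz":0},{"dx":-0.1,"dy":0,"dz":-0.03,"wx":0,"wy":0,"wz":0},{"dx":-0.1,"dy":0,"dz":-0.03,"wx":0,"wy":0,"wz":0},{"dx":-0.1,"dy":0,"dz":-0.03,"wx":0,"wy":0,"wz":0},{"dx":-0.1,"dy":0,"dz":-0.03,"wx":0,"wy":0,"wz":0},{"dx":-0.1,"dy":0,"dz":-0.03,"wx":0,"wy":0,"wz":0},{"dx":-0.1,"dy":0,"dz":-0.03,"wx":0,"wy":0,"wz":0}]'
```

```text
t: 22.15
eef_pos: [0.5395, 0.0456, 0.0336]
ee_rot: [-3.141, -0.003, -3.104]
force: [-8.2, 2.7, 0.3]
width: 0.0002
gripper_force: 4.0
```

```bash
python3 -m crank '[{"dx":-0.02,"dy":0,"dz":-0.01,"wx":0,"wy":0,"wz":0},{"dx":-0.04,"dy":0,"dz":-0.02,"wx":0,"wy":0,"wz":0},{"dx":-0.06,"dy":0,"dz":-0.03,"wx":0,"wy":0,"wz":0},{"dx":-0.08,"dy":0,"dz":-0.03,"wx":0,"wy":0,"wz":0},{"dx":-0.09,"dy":0,"dz":-0.03,"wx":0,"wy":0,"wz":0},{"dx":-0.09,"dy":0,"dz":-0.03,"wx":0,"wy":0,"wz":0},{"dx":-0.09,"dy":0,"dz":-0.03,"wx":0,"wy":0,"wz":0},{"dx":-0.09,"dy":0,"dz":-0.03,"wx":0,"wy":0,"wz":0},{"dx":-0.09,"dy":0,"dz":-0.03,"wx":0,"wy":0,"wz":0},{"dx":-0.09,"dy":0,"dz":-0.03,"wx":0,"wy":0,"wz":0}]'
```

```text
t: 23.4
eef_pos: [0.5396, 0.0455, 0.0337]
ee_rot: [-3.141, -0.004, -3.105]
force: [-10.1, 3.7, 0.8]
width: 0.0004
gripper_force: 5.0
```

```bash
python3 -m crank '[{"dx":-0.02,"dy":0.02,"dz":-0.01,"wx":0,"wy":0,"wz":0},{"dx":-0.04,"dy":0.04,"dz":-0.02,"wx":0,"wy":0,"wz":0},{"dx":-0.05,"dy":0.05,"dz":-0.02,"wx":0,"wy":0,"wz":0},{"dx":-0.05,"dy":0.05,"dz":-0.02,"wx":0,"wy":0,"wz":0},{"dx":-0.05,"dy":0.05,"dz":-0.02,"wx":0,"wy":0,"wz":0},{"dx":-0.05,"dy":0.05,"dz":-0.02,"wx":0,"wy":0,"wz":0},{"dx":-0.05,"dy":0.05,"dz":-0.02,"wx":0,"wy":0,"wz":0},{"dx":-0.05,"dy":0.05,"dz":-0.02,"wx":0,"wy":0,"wz":0},{"dx":-0.05,"dy":0.05,"dz":-0.02,"wx":0,"wy":0,"wz":0},{"dx":-0.05,"dy":0.05,"dz":-0.02,"wx":0,"wy":0,"wz":0}]'
python3 -m crank '[{"dx":0,"dy":0,"dz":0,"wx":0,"wy":0,"wz":0},{"dx":0,"dy":0,"dz":0,"wx":0,"wy":0,"wz":0},{"dx":0,"dy":0,"dz":0,"wx":0,"wy":0,"wz":0},{"dx":0,"dy":0,"dz":0,"wx":0,"wy":0,"wz":0},{"dx":0,"dy":0,"dz":0,"wx":0,"wy":0,"wz":0},{"dx":0,"dy":0,"dz":0,"wx":0,"wy":0,"wz":0},{"dx":0,"dy":0,"dz":0,"wx":0,"wy":0,"wz":0},{"dx":0,"dy":0,"dz":0,"wx":0,"wy":0,"wz":0},{"dx":0,"dy":0,"dz":0,"wx":0,"wy":0,"wz":0},{"dx":0,"dy":0,"dz":0,"wx":0,"wy":0,"wz":0}]'
```

```text
t: 24.65
eef_pos: [0.5396, 0.0456, 0.0337]
ee_rot: [-3.14, -0.005, -3.105]
force: [-10.3, 2.0, -0.3]
width: 0.0005
gripper_force: 5.2
t: 25.9
eef_pos: [0.5396, 0.0456, 0.0337]
ee_rot: [-3.14, -0.005, -3.105]
force: [-10.3, 1.6, -1.1]
width: 0.0006
gripper_force: 5.2
```

```bash
python3 -m crank '[{"dx":-0.02,"dy":0,"dz":0,"wx":0,"wy":0,"wz":0},{"dx":-0.05,"dy":0.01,"dz":0,"wx":0,"wy":0,"wz":0},{"dx":-0.06,"dy":0.02,"dz":0,"wx":0,"wy":0,"wz":0},{"dx":-0.06,"dy":0.02,"dz":0,"wx":0,"wy":0,"wz":0},{"dx":-0.06,"dy":0.02,"dz":0,"wx":0,"wy":0,"wz":0},{"dx":-0.06,"dy":0.02,"dz":0,"wx":0,"wy":0,"wz":0},{"dx":-0.06,"dy":0.02,"dz":0,"wx":0,"wy":0,"wz":0},{"dx":-0.06,"dy":0.02,"dz":0,"wx":0,"wy":0,"wz":0},{"dx":-0.06,"dy":0.02,"dz":0,"wx":0,"wy":0,"wz":0},{"dx":-0.06,"dy":0.02,"dz":0,"wx":0,"wy":0,"wz":0}]'
python3 -m crank '[{"dx":0,"dy":0,"dz":0,"wx":0,"wy":0,"wz":0},{"dx":0,"dy":0,"dz":0,"wx":0,"wy":0,"wz":0},{"dx":0,"dy":0,"dz":0,"wx":0,"wy":0,"wz":0},{"dx":0,"dy":0,"dz":0,"wx":0,"wy":0,"wz":0},{"dx":0,"dy":0,"dz":0,"wx":0,"wy":0,"wz":0},{"dx":0,"dy":0,"dz":0,"wx":0,"wy":0,"wz":0},{"dx":0,"dy":0,"dz":0,"wx":0,"wy":0,"wz":0},{"dx":0,"dy":0,"dz":0,"wx":0,"wy":0,"wz":0},{"dx":0,"dy":0,"dz":0,"wx":0,"wy":0,"wz":0},{"dx":0,"dy":0,"dz":0,"wx":0,"wy":0,"wz":0}]'
```

```text
t: 27.15
eef_pos: [0.5397, 0.0456, 0.0337]
ee_rot: [-3.14, -0.006, -3.105]
force: [-11.8, 0.6, 2.5]
width: 0.0004
gripper_force: 6.1
t: 28.4
eef_pos: [0.5396, 0.0456, 0.0337]
ee_rot: [-3.14, -0.006, -3.105]
force: [-11.5, 1.8, 1.5]
width: 0.0004
gripper_force: 6.1
```

About 10 N at the screw was held for over a second. I'm backing off, lifting, and going over behind the knob.

```bash
python3 -m crank '[{"dx":0.3,"dy":0,"dz":0,"wx":0,"wy":0,"wz":0},{"dx":0.8,"dy":0,"dz":0,"wx":0,"wy":0,"wz":0},{"dx":1.4,"dy":0,"dz":0,"wx":0,"wy":0,"wz":0},{"dx":1.4,"dy":0,"dz":-2,"wx":0,"wy":0,"wz":0},{"dx":1.4,"dy":0,"dz":-5,"wx":0,"wy":0,"wz":0},{"dx":1.6,"dy":1,"dz":-8,"wx":0,"wy":0,"wz":0},{"dx":2,"dy":4,"dz":-9,"wx":0,"wy":0,"wz":0},{"dx":2.6,"dy":9,"dz":-9,"wx":0,"wy":0,"wz":0},{"dx":3.3,"dy":14,"dz":-9,"wx":0,"wy":0,"wz":0},{"dx":3.8,"dy":17.8,"dz":-9,"wx":0,"wy":0,"wz":0}]'
python3 - <<'E'
from h import *
print({k:np.round(arm.get_state()[k],4) for k in("eef_pos","ee_rot","force")})
o=np.array([.543,-.1185]);a=np.radians(1.95);X=np.array([np.cos(a),np.sin(a)]);Y=np.array([-np.sin(a),np.cos(a)])
for c in("top","scene","wrist"):
    f=arm.grab_frame(c);cv2.imwrite(f"pics/{c}3.png",f[:,:,::-1])
    for q in ("bar_tip","wedge_knob","pin","stop"):
        for x in arm.mark_of(c,q)[:1]:
            p=np.array(x["centre"]);d=p[:2]-o;print(c,q,"jig mm",np.round([d@X*1e3,d@Y*1e3,p[2]*1e3],1),round(x["confidence"],2))
E
```

```text
t: 29.65
eef_pos: [0.4986, 0.2254, 0.1257]
ee_rot: [3.14, 0.002, -3.103]
force: [0.5, -0.7, 0.1]
width: 0.0006
gripper_force: 0.0
{'eef_pos': array([0.4986, 0.2254, 0.1257]), 'ee_rot': array([ 3.1401e+00,  2.2000e-03, -3.1026e+00]), 'force': array([ 0.5252, -0.6753,  0.1323])}
top bar_tip jig mm [  0.9 242.2  22.7] 0.97
top wedge_knob jig mm [-33.7 308.2  64.6] 0.71
top pin jig mm [-0.2  1.2 34.6] 0.72
top stop jig mm [ 35.3 159.7  19.4] 0.61
scene bar_tip jig mm [  3.5 238.6  19.7] 0.86
scene wedge_knob jig mm [-33.5 299.7  64.7] 0.98
scene pin jig mm [ 3.  -1.  29.6] 0.69
scene stop jig mm [ 39.6 164.9  17.5] 0.49
wrist bar_tip jig mm [  2.5 239.8  19.2] 0.86
wrist wedge_knob jig mm [-33.4 304.6  63.7] 0.67
```

View pics/scene3.png

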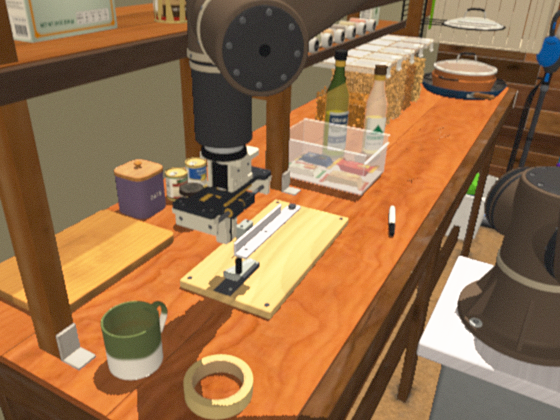

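The scene view shows the bar alone and seated against the screw, with its tip at jig x ≈ +2. The gripper is above and behind the knob, which is at jig y ≈ 304. I'm going down behind it.

```bash
python3 -m crank '[{"dx":0,"dy":0,"dz":1.2,"wx":0,"wy":0,"wz":0},{"dx":0,"dy":0,"dz":3,"wx":0,"wy":0,"wz":0},{"dx":0,"dy":0,"dz":5,"wx":0,"wy":0,"wz":0},{"dx":0,"dy":0,"dz":7,"wx":0,"wy":0,"wz":0},{"dx":0,"dy":0,"dz":8.1,"wx":0,"wy":0,"wz":0},{"dx":0,"dy":0,"dz":8.6,"wx":0,"wy":0,"wz":0},{"dx":0,"dy":-0.1,"dz":8.6,"wx":0,"wy":0,"wz":0},{"dx":0,"dy":-0.2,"dz":8.6,"wx":0,"wy":0,"wz":0},{"dx":0,"dy":-0.3,"dz":8.6,"wx":0,"wy":0,"wz":0},{"dx":0,"dy":-0.3,"dz":8.6,"wx":0,"wy":0,"wz":0}]'
python3 -m crank '[{"dx":0,"dy":-0.2,"dz":0,"wx":0,"wy":0,"wz":0},{"dx":0,"dy":-0.4,"dz":0,"wx":0,"wy":0,"wz":0},{"dx":0,"dy":-0.6,"dz":0,"wx":0,"wy":0,"wz":0},{"dx":0,"dy":-0.8,"dz":0,"wx":0,"wy":0,"wz":0},{"dx":0,"dy":-1,"dz":0,"wx":0,"wy":0,"wz":0},{"dx":0,"dy":-1.2,"dz":0,"wx":0,"wy":0,"wz":0},{"dx":0,"dy":-1.4,"dz":0,"wx":0,"wy":0,"wz":0},{"dx":0,"dy":-1.6,"dz":0,"wx":0,"wy":0,"wz":0},{"dx":0,"dy":-1.8,"dz":0,"wx":0,"wy":0,"wz":0},{"dx":0,"dy":-2,"dz":0,"wx":0,"wy":0,"wz":0}]'
```

```text
t: 31.65
eef_pos: [0.4987, 0.2201, 0.0392]
ee_rot: [3.141, 0.001, -3.104]
force: [-0.2, -0.2, 1.2]
width: 0.0008
gripper_force: 0.0
t: 32.9
eef_pos: [0.4994, 0.2001, 0.0389]
ee_rot: [3.141, 0.0, -3.103]
force: [0.4, 2.9, -0.7]
width: 0.0005
gripper_force: 1.5
```

```bash
python3 -m crank '[{"dx":0,"dy":-0.2,"dz":0,"wx":0,"wy":0,"wz":0},{"dx":0,"dy":-0.4,"dz":0,"wx":0,"wy":0,"wz":0},{"dx":0,"dy":-0.6,"dz":0,"wx":0,"wy":0,"wz":0},{"dx":0,"dy":-0.8,"dz":0,"wx":0,"wy":0,"wz":0},{"dx":0,"dy":-1,"dz":0,"wx":0,"wy":0,"wz":0},{"dx":0,"dy":-1.2,"dz":0,"wx":0,"wy":0,"wz":0},{"dx":0,"dy":-1.4,"dz":0,"wx":0,"wy":0,"wz":0},{"dx":0,"dy":-1.55,"dz":0,"wx":0,"wy":0,"wz":0},{"dx":0,"dy":-1.7,"dz":0,"wx":0,"wy":0,"wz":0},{"dx":0,"dy":-1.8,"dz":0,"wx":0,"wy":0,"wz":0}]'
python3 -m crank '[{"dx":0,"dy":-0.03,"dz":0,"wx":0,"wy":0,"wz":0},{"dx":0,"dy":-0.06,"dz":0,"wx":0,"wy":0,"wz":0},{"dx":0,"dy":-0.09,"dz":0,"wx":0,"wy":0,"wz":0},{"dx":0,"dy":-0.12,"dz":0,"wx":0,"wy":0,"wz":0},{"dx":0,"dy":-0.15,"dz":0,"wx":0,"wy":0,"wz":0},{"dx":0,"dy":-0.18,"dz":0,"wx":0,"wy":0,"wz":0},{"dx":0,"dy":-0.2,"dz":0,"wx":0,"wy":0,"wz":0},{"dx":0,"dy":-0.2,"dz":0,"wx":0,"wy":0,"wz":0},{"dx":0,"dy":-0.2,"dz":0,"wx":0,"wy":0,"wz":0},{"dx":0,"dy":-0.2,"dz":0,"wx":0,"wy":0,"wz":0}]'
```

```text
t: 34.15
eef_pos: [0.5, 0.182, 0.0389]
ee_rot: [-3.142, 0.0, -3.104]
force: [-0.7, 2.8, -0.0]
width: -0.0002
gripper_force: 1.5
t: 35.4
eef_pos: [0.5, 0.1801, 0.0389]
ee_rot: [-3.142, -0.0, -3.104]
force: [-0.2, 3.3, -0.9]
width: 0.0007
gripper_force: 1.3
```

```bash
python3 -m crank '[{"dx":0,"dy":-0.03,"dz":0,"wx":0,"wy":0,"wz":0},{"dx":0,"dy":-0.06,"dz":0,"wx":0,"wy":0,"wz":0},{"dx":0,"dy":-0.09,"dz":0,"wx":0,"wy":0,"wz":0},{"dx":0,"dy":-0.12,"dz":0,"wx":0,"wy":0,"wz":0},{"dx":0,"dy":-0.15,"dz":0,"wx":0,"wy":0,"wz":0},{"dx":0,"dy":-0.18,"dz":0,"wx":0,"wy":0,"wz":0},{"dx":0,"dy":-0.2,"dz":0,"wx":0,"wy":0,"wz":0},{"dx":0,"dy":-0.2,"dz":0,"wx":0,"wy":0,"wz":0},{"dx":0,"dy":-0.2,"dz":0,"wx":0,"wy":0,"wz":0},{"dx":0,"dy":-0.2,"dz":0,"wx":0,"wy":0,"wz":0}]'
```

```text
t: 36.65
eef_pos: [0.5001, 0.1781, 0.0388]
ee_rot: [-3.141, -0.0, -3.104]
force: [-1.1, 2.6, 0.4]
width: 0.0005
gripper_force: 1.3
```

```bash
python3 -m crank '[{"dx":0,"dy":-0.03,"dz":0,"wx":0,"wy":0,"wz":0},{"dx":0,"dy":-0.06,"dz":0,"wx":0,"wy":0,"wz":0},{"dx":0,"dy":-0.09,"dz":0,"wx":0,"wy":0,"wz":0},{"dx":0,"dy":-0.12,"dz":0,"wx":0,"wy":0,"wz":0},{"dx":0,"dy":-0.15,"dz":0,"wx":0,"wy":0,"wz":0},{"dx":0,"dy":-0.18,"dz":0,"wx":0,"wy":0,"wz":0},{"dx":0,"dy":-0.2,"dz":0,"wx":0,"wy":0,"wz":0},{"dx":0,"dy":-0.2,"dz":0,"wx":0,"wy":0,"wz":0},{"dx":0,"dy":-0.2,"dz":0,"wx":0,"wy":0,"wz":0},{"dx":0,"dy":-0.2,"dz":0,"wx":0,"wy":0,"wz":0}]'
```

```text
t: 37.9
eef_pos: [0.5002, 0.1761, 0.0389]
ee_rot: [-3.142, -0.0, -3.104]
force: [-1.8, 2.2, -0.4]
width: 0.0003
gripper_force: 1.3
```

```bash
python3 -m crank '[{"dx":0,"dy":-0.03,"dz":0,"wx":0,"wy":0,"wz":0},{"dx":0,"dy":-0.06,"dz":0,"wx":0,"wy":0,"wz":0},{"dx":0,"dy":-0.09,"dz":0,"wx":0,"wy":0,"wz":0},{"dx":0,"dy":-0.12,"dz":0,"wx":0,"wy":0,"wz":0},{"dx":0,"dy":-0.15,"dz":0,"wx":0,"wy":0,"wz":0},{"dx":0,"dy":-0.18,"dz":0,"wx":0,"wy":0,"wz":0},{"dx":0,"dy":-0.2,"dz":0,"wx":0,"wy":0,"wz":0},{"dx":0,"dy":-0.2,"dz":0,"wx":0,"wy":0,"wz":0},{"dx":0,"dy":-0.2,"dz":0,"wx":0,"wy":0,"wz":0},{"dx":0,"dy":-0.2,"dz":0,"wx":0,"wy":0,"wz":0}]'
```

```text
t: 39.15
eef_pos: [0.5003, 0.1741, 0.0389]
ee_rot: [-3.142, -0.0, -3.104]
force: [-1.7, 3.5, -0.8]
width: 0.0005
gripper_force: 1.3
```

```bash
python3 -m crank '[{"dx":0,"dy":-0.03,"dz":0,"wx":0,"wy":0,"wz":0},{"dx":0,"dy":-0.06,"dz":0,"wx":0,"wy":0,"wz":0},{"dx":0,"dy":-0.09,"dz":0,"wx":0,"wy":0,"wz":0},{"dx":0,"dy":-0.12,"dz":0,"wx":0,"wy":0,"wz":0},{"dx":0,"dy":-0.15,"dz":0,"wx":0,"wy":0,"wz":0},{"dx":0,"dy":-0.18,"dz":0,"wx":0,"wy":0,"wz":0},{"dx":0,"dy":-0.2,"dz":0,"wx":0,"wy":0,"wz":0},{"dx":0,"dy":-0.2,"dz":0,"wx":0,"wy":0,"wz":0},{"dx":0,"dy":-0.2,"dz":0,"wx":0,"wy":0,"wz":0},{"dx":0,"dy":-0.2,"dz":0,"wx":0,"wy":0,"wz":0}]'
```

```text
t: 40.4
eef_pos: [0.5003, 0.1721, 0.0389]
ee_rot: [-3.142, -0.0, -3.104]
force: [-1.1, 2.2, 0.4]
width: 0.0004
gripper_force: 1.3
```

```bash
python3 -m crank '[{"dx":0,"dy":-0.03,"dz":0,"wx":0,"wy":0,"wz":0},{"dx":0,"dy":-0.06,"dz":0,"wx":0,"wy":0,"wz":0},{"dx":0,"dy":-0.09,"dz":0,"wx":0,"wy":0,"wz":0},{"dx":0,"dy":-0.12,"dz":0,"wx":0,"wy":0,"wz":0},{"dx":0,"dy":-0.15,"dz":0,"wx":0,"wy":0,"wz":0},{"dx":0,"dy":-0.18,"dz":0,"wx":0,"wy":0,"wz":0},{"dx":0,"dy":-0.2,"dz":0,"wx":0,"wy":0,"wz":0},{"dx":0,"dy":-0.2,"dz":0,"wx":0,"wy":0,"wz":0},{"dx":0,"dy":-0.2,"dz":0,"wx":0,"wy":0,"wz":0},{"dx":0,"dy":-0.2,"dz":0,"wx":0,"wy":0,"wz":0}]'
```

```text
t: 41.65
eef_pos: [0.5004, 0.1701, 0.0389]
ee_rot: [-3.142, -0.0, -3.104]
force: [-1.4, 2.8, -0.3]
width: 0.0007
gripper_force: 1.3
```

```bash
python3 -m crank '[{"dx":0,"dy":-0.03,"dz":0,"wx":0,"wy":0,"wz":0},{"dx":0,"dy":-0.06,"dz":0,"wx":0,"wy":0,"wz":0},{"dx":0,"dy":-0.09,"dz":0,"wx":0,"wy":0,"wz":0},{"dx":0,"dy":-0.12,"dz":0,"wx":0,"wy":0,"wz":0},{"dx":0,"dy":-0.15,"dz":0,"wx":0,"wy":0,"wz":0},{"dx":0,"dy":-0.18,"dz":0,"wx":0,"wy":0,"wz":0},{"dx":0,"dy":-0.2,"dz":0,"wx":0,"wy":0,"wz":0},{"dx":0,"dy":-0.2,"dz":0,"wx":0,"wy":0,"wz":0},{"dx":0,"dy":-0.2,"dz":0,"wx":0,"wy":0,"wz":0},{"dx":0,"dy":-0.2,"dz":0,"wx":0,"wy":0,"wz":0}]'
```

```text
t: 42.9
eef_pos: [0.5005, 0.1681, 0.0388]
ee_rot: [-3.142, -0.0, -3.104]
force: [-1.4, 3.1, 0.6]
width: 0.0005
gripper_force: 1.3
```

```bash
python3 -m crank '[{"dx":0,"dy":-0.03,"dz":0,"wx":0,"wy":0,"wz":0},{"dx":0,"dy":-0.06,"dz":0,"wx":0,"wy":0,"wz":0},{"dx":0,"dy":-0.09,"dz":0,"wx":0,"wy":0,"wz":0},{"dx":0,"dy":-0.12,"dz":0,"wx":0,"wy":0,"wz":0},{"dx":0,"dy":-0.15,"dz":0,"wx":0,"wy":0,"wz":0},{"dx":0,"dy":-0.18,"dz":0,"wx":0,"wy":0,"wz":0},{"dx":0,"dy":-0.2,"dz":0,"wx":0,"wy":0,"wz":0},{"dx":0,"dy":-0.2,"dz":0,"wx":0,"wy":0,"wz":0},{"dx":0,"dy":-0.2,"dz":0,"wx":0,"wy":0,"wz":0},{"dx":0,"dy":-0.2,"dz":0,"wx":0,"wy":0,"wz":0}]'
```

```text
t: 44.15
eef_pos: [0.5006, 0.1661, 0.0389]
ee_rot: [3.142, 0.0, -3.104]
force: [-0.6, 3.1, 0.2]
width: 0.0001
gripper_force: 1.3
```

```bash
python3 -m crank '[{"dx":0,"dy":-0.03,"dz":0,"wx":0,"wy":0,"wz":0},{"dx":0,"dy":-0.06,"dz":0,"wx":0,"wy":0,"wz":0},{"dx":0,"dy":-0.09,"dz":0,"wx":0,"wy":0,"wz":0},{"dx":0,"dy":-0.12,"dz":0,"wx":0,"wy":0,"wz":0},{"dx":0,"dy":-0.15,"dz":0,"wx":0,"wy":0,"wz":0},{"dx":0,"dy":-0.18,"dz":0,"wx":0,"wy":0,"wz":0},{"dx":0,"dy":-0.2,"dz":0,"wx":0,"wy":0,"wz":0},{"dx":0,"dy":-0.2,"dz":0,"wx":0,"wy":0,"wz":0},{"dx":0,"dy":-0.2,"dz":0,"wx":0,"wy":0,"wz":0},{"dx":0,"dy":-0.2,"dz":0,"wx":0,"wy":0,"wz":0}]'
```

```text
t: 45.4
eef_pos: [0.5007, 0.1641, 0.0389]
ee_rot: [-3.142, 0.0, -3.103]
force: [-1.7, 2.7, -0.2]
width: 0.001
gripper_force: 1.3
```

```bash
python3 -m crank '[{"dx":0,"dy":-0.03,"dz":0,"wx":0,"wy":0,"wz":0},{"dx":0,"dy":-0.06,"dz":0,"wx":0,"wy":0,"wz":0},{"dx":0,"dy":-0.09,"dz":0,"wx":0,"wy":0,"wz":0},{"dx":0,"dy":-0.12,"dz":0,"wx":0,"wy":0,"wz":0},{"dx":0,"dy":-0.15,"dz":0,"wx":0,"wy":0,"wz":0},{"dx":0,"dy":-0.18,"dz":0,"wx":0,"wy":0,"wz":0},{"dx":0,"dy":-0.2,"dz":0,"wx":0,"wy":0,"wz":0},{"dx":0,"dy":-0.2,"dz":0,"wx":0,"wy":0,"wz":0},{"dx":0,"dy":-0.2,"dz":0,"wx":0,"wy":0,"wz":0},{"dx":0,"dy":-0.2,"dz":0,"wx":0,"wy":0,"wz":0}]'
```

```text
t: 46.65
eef_pos: [0.5007, 0.1621, 0.0388]
ee_rot: [-3.141, -0.0, -3.103]
force: [-1.5, 2.1, -0.5]
width: 0.0005
gripper_force: 1.3
```

```bash
python3 -m crank '[{"dx":0,"dy":-0.03,"dz":0,"wx":0,"wy":0,"wz":0},{"dx":0,"dy":-0.06,"dz":0,"wx":0,"wy":0,"wz":0},{"dx":0,"dy":-0.09,"dz":0,"wx":0,"wy":0,"wz":0},{"dx":0,"dy":-0.12,"dz":0,"wx":0,"wy":0,"wz":0},{"dx":0,"dy":-0.15,"dz":0,"wx":0,"wy":0,"wz":0},{"dx":0,"dy":-0.18,"dz":0,"wx":0,"wy":0,"wz":0},{"dx":0,"dy":-0.2,"dz":0,"wx":0,"wy":0,"wz":0},{"dx":0,"dy":-0.2,"dz":0,"wx":0,"wy":0,"wz":0},{"dx":0,"dy":-0.2,"dz":0,"wx":0,"wy":0,"wz":0},{"dx":0,"dy":-0.2,"dz":0,"wx":0,"wy":0,"wz":0}]'
```

```text
t: 47.9
eef_pos: [0.5008, 0.1601, 0.0389]
ee_rot: [-3.142, 0.0, -3.104]
force: [-0.7, 2.1, -1.2]
width: 0.0007
gripper_force: 1.3
```

```bash
python3 -m crank '[{"dx":0,"dy":-0.03,"dz":0,"wx":0,"wy":0,"wz":0},{"dx":0,"dy":-0.06,"dz":0,"wx":0,"wy":0,"wz":0},{"dx":0,"dy":-0.09,"dz":0,"wx":0,"wy":0,"wz":0},{"dx":0,"dy":-0.12,"dz":0,"wx":0,"wy":0,"wz":0},{"dx":0,"dy":-0.15,"dz":0,"wx":0,"wy":0,"wz":0},{"dx":0,"dy":-0.18,"dz":0,"wx":0,"wy":0,"wz":0},{"dx":0,"dy":-0.2,"dz":0,"wx":0,"wy":0,"wz":0},{"dx":0,"dy":-0.2,"dz":0,"wx":0,"wy":0,"wz":0},{"dx":0,"dy":-0.2,"dz":0,"wx":0,"wy":0,"wz":0},{"dx":0,"dy":-0.2,"dz":0,"wx":0,"wy":0,"wz":0}]'
```

```text
t: 49.15
eef_pos: [0.5009, 0.1582, 0.0389]
ee_rot: [3.142, 0.0, -3.104]
force: [-2.0, 3.8, -0.7]
width: 0.0004
gripper_force: 2.1
```

```bash
python3 -m crank '[{"dx":0,"dy":-0.03,"dz":0,"wx":0,"wy":0,"wz":0},{"dx":0,"dy":-0.06,"dz":0,"wx":0,"wy":0,"wz":0},{"dx":0,"dy":-0.09,"dz":0,"wx":0,"wy":0,"wz":0},{"dx":0,"dy":-0.12,"dz":0,"wx":0,"wy":0,"wz":0},{"dx":0,"dy":-0.12,"dz":0,"wx":0,"wy":0,"wz":0},{"dx":0,"dy":-0.12,"dz":0,"wx":0,"wy":0,"wz":0},{"dx":0,"dy":-0.12,"dz":0,"wx":0,"wy":0,"wz":0},{"dx":0,"dy":-0.12,"dz":0,"wx":0,"wy":0,"wz":0},{"dx":0,"dy":-0.12,"dz":0,"wx":0,"wy":0,"wz":0},{"dx":0,"dy":-0.12,"dz":0,"wx":0,"wy":0,"wz":0}]'
```

```text
t: 50.4
eef_pos: [0.5009, 0.1569, 0.0388]
ee_rot: [-3.142, -0.0, -3.104]
force: [-1.0, 4.4, -0.8]
width: 0.0004
gripper_force: 1.9
```

```bash
python3 -m crank '[{"dx":0,"dy":-0.03,"dz":0,"wx":0,"wy":0,"wz":0},{"dx":0,"dy":-0.06,"dz":0,"wx":0,"wy":0,"wz":0},{"dx":0,"dy":-0.09,"dz":0,"wx":0,"wy":0,"wz":0},{"dx":0,"dy":-0.12,"dz":0,"wx":0,"wy":0,"wz":0},{"dx":0,"dy":-0.15,"dz":0,"wx":0,"wy":0,"wz":0},{"dx":0,"dy":-0.15,"dz":0,"wx":0,"wy":0,"wz":0},{"dx":0,"dy":-0.15,"dz":0,"wx":0,"wy":0,"wz":0},{"dx":0,"dy":-0.15,"dz":0,"wx":0,"wy":0,"wz":0},{"dx":0,"dy":-0.15,"dz":0,"wx":0,"wy":0,"wz":0},{"dx":0,"dy":-0.15,"dz":0,"wx":0,"wy":0,"wz":0}]'
```

```text
t: 51.65
eef_pos: [0.501, 0.1554, 0.0389]
ee_rot: [-3.142, -0.0, -3.104]
force: [-1.5, 2.5, 0.8]
width: 0.0004
gripper_force: 1.9
```

```bash
python3 -m crank '[{"dx":0,"dy":-0.03,"dz":0,"wx":0,"wy":0,"wz":0},{"dx":0,"dy":-0.06,"dz":0,"wx":0,"wy":0,"wz":0},{"dx":0,"dy":-0.09,"dz":0,"wx":0,"wy":0,"wz":0},{"dx":0,"dy":-0.12,"dz":0,"wx":0,"wy":0,"wz":0},{"dx":0,"dy":-0.15,"dz":0,"wx":0,"wy":0,"wz":0},{"dx":0,"dy":-0.15,"dz":0,"wx":0,"wy":0,"wz":0},{"dx":0,"dy":-0.15,"dz":0,"wx":0,"wy":0,"wz":0},{"dx":0,"dy":-0.15,"dz":0,"wx":0,"wy":0,"wz":0},{"dx":0,"dy":-0.15,"dz":0,"wx":0,"wy":0,"wz":0},{"dx":0,"dy":-0.15,"dz":0,"wx":0,"wy":0,"wz":0}]'
```

```text
t: 52.9
eef_pos: [0.5011, 0.1542, 0.0389]
ee_rot: [3.141, 0.0, -3.104]
force: [-3.1, 5.2, -1.4]
width: 0.0004
gripper_force: 2.7
```

```bash
python3 -m crank '[{"dx":0,"dy":-0.03,"dz":0,"wx":0,"wy":0,"wz":0},{"dx":0,"dy":-0.06,"dz":0,"wx":0,"wy":0,"wz":0},{"dx":0,"dy":-0.09,"dz":0,"wx":0,"wy":0,"wz":0},{"dx":0,"dy":-0.12,"dz":0,"wx":0,"wy":0,"wz":0},{"dx":0,"dy":-0.12,"dz":0,"wx":0,"wy":0,"wz":0},{"dx":0,"dy":-0.12,"dz":0,"wx":0,"wy":0,"wz":0},{"dx":0,"dy":-0.12,"dz":0,"wx":0,"wy":0,"wz":0},{"dx":0,"dy":-0.12,"dz":0,"wx":0,"wy":0,"wz":0},{"dx":0,"dy":-0.12,"dz":0,"wx":0,"wy":0,"wz":0},{"dx":0,"dy":-0.12,"dz":0,"wx":0,"wy":0,"wz":0}]'
```

```text
t: 54.15
eef_pos: [0.5011, 0.1533, 0.0389]
ee_rot: [3.141, 0.0, -3.104]
force: [-2.9, 7.3, -0.2]
width: 0.0005
gripper_force: 3.4
```

```bash
python3 -m crank '[{"dx":0,"dy":-0.03,"dz":0,"wx":0,"wy":0,"wz":0},{"dx":0,"dy":-0.06,"dz":0,"wx":0,"wy":0,"wz":0},{"dx":0,"dy":-0.09,"dz":0,"wx":0,"wy":0,"wz":0},{"dx":0,"dy":-0.12,"dz":0,"wx":0,"wy":0,"wz":0},{"dx":0,"dy":-0.14,"dz":0,"wx":0,"wy":0,"wz":0},{"dx":0,"dy":-0.14,"dz":0,"wx":0,"wy":0,"wz":0},{"dx":0,"dy":-0.14,"dz":0,"wx":0,"wy":0,"wz":0},{"dx":0,"dy":-0.14,"dz":0,"wx":0,"wy":0,"wz":0},{"dx":0,"dy":-0.14,"dz":0,"wx":0,"wy":0,"wz":0},{"dx":0,"dy":-0.14,"dz":0,"wx":0,"wy":0,"wz":0}]'
```

```text
t: 55.4
eef_pos: [0.5011, 0.1522, 0.0389]
ee_rot: [3.14, 0.0, -3.104]
force: [-3.8, 8.9, 0.6]
width: 0.0007
gripper_force: 4.3
```

```bash
python3 -m crank '[{"dx":0,"dy":-0.03,"dz":0,"wx":0,"wy":0,"wz":0},{"dx":0,"dy":-0.06,"dz":0,"wx":0,"wy":0,"wz":0},{"dx":0,"dy":-0.09,"dz":0,"wx":0,"wy":0,"wz":0},{"dx":0,"dy":-0.11,"dz":0,"wx":0,"wy":0,"wz":0},{"dx":0,"dy":-0.11,"dz":0,"wx":0,"wy":0,"wz":0},{"dx":0,"dy":-0.11,"dz":0,"wx":0,"wy":0,"wz":0},{"dx":0,"dy":-0.11,"dz":0,"wx":0,"wy":0,"wz":0},{"dx":0,"dy":-0.11,"dz":0,"wx":0,"wy":0,"wz":0},{"dx":0,"dy":-0.11,"dz":0,"wx":0,"wy":0,"wz":0},{"dx":0,"dy":-0.11,"dz":0,"wx":0,"wy":0,"wz":0}]'
```

```text
t: 56.65
eef_pos: [0.5012, 0.1514, 0.0389]
ee_rot: [3.14, 0.001, -3.104]
force: [-5.3, 9.8, -0.3]
width: 0.0002
gripper_force: 5.1
```

Snug at about 10 N. I'm backing off and lifting.

```bash
python3 -m crank '[{"dx":0,"dy":0.2,"dz":0,"wx":0,"wy":0,"wz":0},{"dx":0,"dy":0.6,"dz":0,"wx":0,"wy":0,"wz":0},{"dx":0,"dy":1.2,"dz":0,"wx":0,"wy":0,"wz":0},{"dx":0,"dy":2,"dz":0,"wx":0,"wy":0,"wz":0},{"dx":0,"dy":2.2,"dz":-2,"wx":0,"wy":0,"wz":0},{"dx":0,"dy":2.2,"dz":-5,"wx":0,"wy":0,"wz":0},{"dx":0.5,"dy":3,"dz":-9,"wx":0,"wy":0,"wz":0},{"dx":1,"dy":5,"dz":-12,"wx":0,"wy":0,"wz":0},{"dx":2,"dy":8,"dz":-13,"wx":0,"wy":0,"wz":0},{"dx":3,"dy":10,"dz":-13,"wx":0,"wy":0,"wz":0}]'
python3 - <<'E'
from h import *
o=np.array([.543,-.1185]);a=np.radians(1.95);X=np.array([np.cos(a),np.sin(a)]);Y=np.array([-np.sin(a),np.cos(a)])
for c in("top","scene"):
    f=arm.grab_frame(c);cv2.imwrite(f"pics/{c}4.png",f[:,:,::-1])
    for q in ("bar_tip","wedge_knob","glass_jar"):
        for x in arm.mark_of(c,q)[:1]:
            p=np.array(x["centre"]);d=p[:2]-o;print(c,q,"jig mm",np.round([d@X*1e3,d@Y*1e3,p[2]*1e3],1),round(x["confidence"],2))
f=cv2.imread("pics/scene4.png")[190:310,170:350];cv2.imwrite("pics/c4.png",cv2.resize(f,(780,520)))
E
```

```text
t: 57.9
eef_pos: [0.4675, 0.2507, 0.1702]
ee_rot: [3.14, 0.002, -3.103]
force: [-0.0, -0.1, -0.3]
width: 0.0004
gripper_force: 0.0
top bar_tip jig mm [  2.9 244.3  20.8] 0.85
top wedge_knob jig mm [-31.  250.3  62.3] 0.88
top glass_jar jig mm [ 1.963e+02  1.348e+02 -1.000e-01] 0.8
scene bar_tip jig mm [  5.1 237.5  18.2] 0.94
scene wedge_knob jig mm [-34.5 247.5  62.8] 0.94
scene glass_jar jig mm [194.5 134.    2.1] 0.62
```

View pics/c4.png

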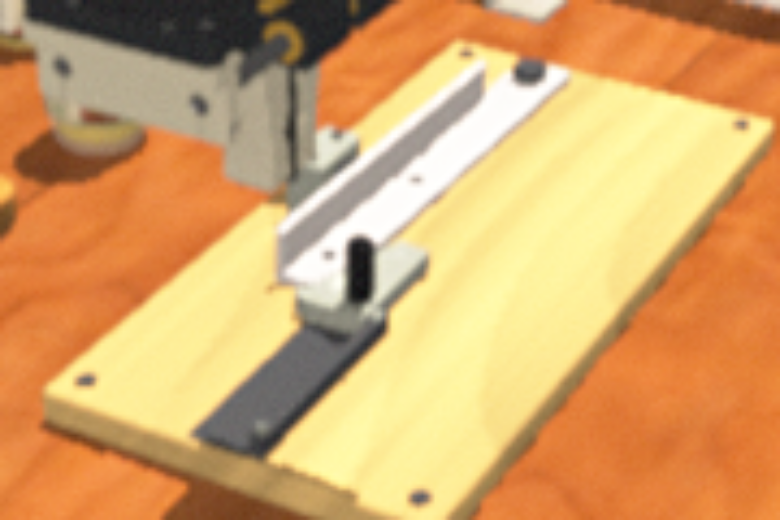

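The crop shows the wedge, with its knob at (360,270), pressed beside the bar's free end. The bar lies along the stop, and the robot is clear of everything. I'm handing in.

```bash
python3 -c "
from station import arm
print(arm.job_done())"
```

```text
the job is handed in; nothing more can be done
None
```

I swung the bar onto the stop screw, pressed it there at about 10 N for over a second, and slid the wedge in snug at about 10 N. I handed the job in at about 58 s with the robot clear, and no force reading was above about 12 N.

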